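Stand the fallen canister back on the display board and top it with its jar

TASK

The square canister has fallen off the plywood display board. Tip it up so that it stands upright on its base on the board, slide it straight back until it stands flush and firmly pressed against the metal stop plate at the rear, wherever that is set, without ramming it, and then set the round jar upright in the middle of its lid, putting it down gently. Leave the other goods and fittings where they are.

Things in the scene. Friction and masses are not known exactly. Their poses are not given: they have to be found in the camera images.
- board: Fixed plywood board on the work surface, 420 mm wide (x), 200 mm deep (y), top 12 mm up. Origin: middle of its straight front edge, at work-surface height; y from that edge back to the rear rail, z up. The front edge is a vertical 12 mm step that stops a lying canister; pushed on high up its lid face, it tips over this step onto the board.
- backstop: Fixed rail on the rear of the board, 50 mm tall; origin: centre of its underside, y = 194, z = 12 mm in the board's frame. It carries the stop plate on two rods: aluminium, 160 mm wide, centred, 48 mm tall, parallel to the rail. The plate is set at a different depth each time, not reported: its front face is anywhere from y = 143 to 178 mm of the board. It does not yield: feel for it.
- canister: Closed square canister, base 96 x 96 mm, 130 mm tall, 0.35-0.7 kg evenly spread, too wide to grip: white, paper band, flat grey 92 x 92 mm lid (top 18 mm). Origin: centre of its base; z from base to lid; x, y square to its sides. Starts lying on a side on the work surface, base 20-60 mm from the board's front edge, lid away from it, x within 0.2 rad of the board's x.
- canister_lid (a point): Centre of the outer face of the canister's lid, 130 mm from the origin along the canister's z.
- jar: Round closed screw-lid jar, 60 mm in diameter, 75 mm tall, 0.15 to 0.3 kg, standing on the work surface on the side of the canister away from the board. Origin: centre of its underside, z up.
- tin: Bystander: round tin standing on the board, 68 mm in diameter, 62 mm tall; origin at the centre of its underside. It and the carton stand on either side of the free middle of the board; which is on which side varies.
- carton: Bystander: cardboard carton standing on the board, 60 x 70 x 80 mm tall; origin at the centre of its underside.
- coupler: Bystander: black and blue pipe coupler standing on the work surface, 46 mm in diameter, 75 mm tall; origin at the centre of its underside.
- tee: Bystander: grey pipe tee lying on the work surface, 32 mm thick, arms of 50 mm from the origin along -x, +x and +y; origin on the underside where the arms meet.
- elbow: Bystander: grey pipe elbow lying on the work surface, 32 mm thick, arms of 50 mm along +x and +y from the origin; origin on the underside at the corner.
- small_box: Bystander: small cardboard box on the work surface, 70 x 50 x 45 mm tall; origin at the centre of its underside.
Mind the look-alikes: they are no part of the job. Leave any orange look-alike of the jar alone.

How it is judged (in metres and radians):
On the way, in this order (a step that is already met when the one before it is completed fails the run):
1. the canister stands upright on the board (angle between canister's own z axis and vertical below 0.09 rad and z of canister in the frame of board between 0.007 and 0.018 m and y of canister in the frame of board between 0 and 0.137 m and x of canister in the frame of board between -0.16 and 0.16 m and contact force between canister and board above 1 N), for 0.2 s.
2. the canister stands upright square to the stop plate (within 0.1 rad) and is pressed against it with at least 3 N (angle between canister's own z axis and vertical below 0.09 rad and z of canister in the frame of board between 0.007 and 0.018 m and y of canister in the frame of board between 0 and 0.137 m and x of canister in the frame of board between -0.16 and 0.16 m and y of canister in the frame of board above 0.089 m and (angle between the x axis of canister and the x axis of board, either way round below 0.1 rad or angle between the y axis of canister and the x axis of board, either way round below 0.1 rad) and contact force between canister and backstop above 3 N), for 0.1 s.
At the end, for the whole second after the job is handed in: The canister stands upright (within 0.09 rad) on the board where the stop plate stopped it (centre 89 to 137 mm behind the front edge), square to the plate within 0.1 rad; the jar stands upright (within 0.09 rad) on its lid, centre within 20 mm of the lid centre; both at rest (angle between each of canister, jar's own z axis and vertical below 0.09 rad and z of canister in the frame of board between 0.007 and 0.018 m and y of canister in the frame of board between 0 and 0.137 m and x of canister in the frame of board between -0.16 and 0.16 m and y of canister in the frame of board above 0.089 m and (angle between the x axis of canister and the x axis of board, either way round below 0.1 rad or angle between the y axis of canister and the x axis of board, either way round below 0.1 rad) and horizontal distance between jar and canister_lid below 0.02 m and z of jar in the frame of board between 0.136 and 0.15 m and linear speed of each of canister, jar below 0.02 m/s and contact force between canister and jar above 0.5 N); the robot touches nothing.
It fails at once if the tin or the carton on the board is moved by more than 25 mm (distance of any of tin, carton from where it was at the start of the episode above 0.025 m).
It fails at once if a fitting or the small box on the work surface is moved by more than 25 mm (distance of any of coupler, tee, elbow, small_box from where it was at the start of the episode above 0.025 m).
It fails at once if the jar is dropped or banged onto the canister (over 60 N between them) (contact force between jar and canister above 60 N).
It fails at once if the canister is rammed against the stop plate (over 45 N) (contact force between canister and backstop above 45 N).
It fails at once if the jar is tipped over (angle between jar's own z axis and vertical above 0.6 rad).
It also fails if it takes over 72 s, if anything falls off the work surface, if the arm or the gripper's body presses on something with over 40 N, if the wrist force passes 120 N, or if a joint passes its speed limit or range.

ROBOT

A 6-joint arm with a two-finger parallel gripper is mounted at the origin on the work surface. World frame = base frame: x ahead of the robot, y to its left, z up, the work surface at z = 0. Lengths are in mm, angles in degrees, forces in N, time in s.
With the tool pointing down it reaches from about 350 to 850 mm from the base axis. Payload 8.1 kg.
Tool frame: the origin (TCP) lies at the very end of the fingers, on their centre line; the grasp point (between the pads) lies 19 mm behind it (pinch_z is the z of the grasp point in the tool frame, in mm); z points along the fingers, y is the direction in which the jaws open and shut (so a half turn about z gives the same grasp; the last joint's range is limited). The gripper opens to 85 mm and grips with 20 to 120 N. Pads are 22 mm wide; open, the fingers measure 114 mm over their backs; the gripper's body (76 mm by 85 mm) begins 54 mm behind the grasp point. The pads swing forward as they close: fully open they stand 13 mm farther back than shut.
Start: joints at [65.638, 7.471, 85.268, -0, 87.261, -4.893], TCP at [199.958, 565.705, 231.292] pointing down, gripper open.
Joint ranges: [-169.43, 169.43], [-51.17, 129.36], [1.28, 143.12], [-76.62, 256.62], [0, 156.53], [-152.29, 152.29]. Speed limits (degrees/s): [136.94, 136.94, 159.86, 180, 180, 180].

INTERFACE

Orientations are given as [roll, pitch, yaw] about the fixed x, y, z axes, in that order (R = Rz(yaw) Ry(pitch) Rx(roll)).
In Python, from bench import * gives the robot as it stands.
- The arm moves only by the shell command python3 -m creep 'ROWS' [FORCE]. ROWS is a JSON object of lists of equal length, an entry for each row: "translation": the shift along the tool's x, y, z in mm, a list of three; "rotation": the turn, a rotation vector about the tool's x, y, z in rad, a list of three; "claw": the finger opening in mm, from 0 to 85.4. In form: {"translation": [[dx, dy, dz], ...], "rotation": [[ax, ay, az], ...], "claw": [claw, ...]}. A call has 1 to 10 rows; each row shifts and turns the commanded pose from where the row before left it, along the tool's axes as they then stand; what a row does not reach is not made up. A row lasts 1/10 s, in which the tool goes at most 50 mm and 8.59 degrees, less where a joint would pass 70% of its speed; a pose out of reach is approached as far as the arm can. A call is refused whole if a number of a shift passes 50 or a number of a turn 0.15, either way. A call with a gripper value outside its range is refused whole. The fingers move at their own pace and stop on an object; FORCE is the grip in N (left out, the last holds). Time passes only in rows, so rows that do not move let the fingers close. It gives the time, the measured TCP pose, the force and the opening at its end, in the units of the state.
- sense(): the state, without advancing time (a new reading comes with each control period).
- snapshot(name): name is "scene" or "top"; returns a dict with "frame" (480x640x3 uint8, red, green, blue), "intrinsics" (3x3 intrinsics, pixels), "extrinsics" (4x4, takes a point from camera to world coordinates). Camera axes: x right, y up, looking along -z (the intrinsics and any distortion apply to the point x, -y, -z); pixel columns grow to the right and rows downward; lengths in mm; the calibration is good to about 2 mm. A picture is of the moment at which its call begins. There is no depth.
- hand_in(): hands the job in, once; it reports no verdict.
The state is a dict: "time": time; "joint_pos": joint angles; "qd": joint speeds; "joint_efforts": joint torques, N m; "tool_pos": TCP position; "tcp_rot": TCP orientation; "ft_force": force on the tool from outside, world axes, zero at the start; "wrist_torque": the same for the moment, N m; "finger_gap": finger opening in mm.
Only numpy, scipy, OpenCV 4.12 (cv2) and the standard library are available. Lean on these libraries where they do the work, as an engineer would, in place of code of your own. Each camera call takes 0.05 s, during which the arm holds its last target.

## Working session

There is one attempt and no reset: what is moved stays moved. The work goes in short steps, Python scripts to look and compute and a shell command to move; the robot and the scene stay as the last step left them, time stands still between calls to the robot, and variables do not carry over. Pictures are saved under pics/ and viewed, and the job is handed in when it is done.

```bash
mkdir -p pics; ls
python3 - <<'E'
from bench import *
import cv2,json
s=sense();print(s)
for n in("scene","top"):
    d=snapshot(n);cv2.imwrite(f"pics/{n}0.png",d["frame"][:,:,::-1]);print(n,d["intrinsics"],d["extrinsics"],[k for k in d])
E
```

```text
pics
{'time': 0.0, 'joint_pos': array([ 6.56380214e+01,  7.51437825e+00,  8.53318920e+01,  9.10835364e-04,
        8.72614708e+01, -4.89230093e+00]), 'qd': array([-0.05096931,  0.07610911, -0.00218627, -0.06319127,  0.04019005,
        0.06967224]), 'joint_efforts': array([ 1.49348639e-04, -5.69411445e+01, -5.00545621e+01, -2.68826761e-04,
        1.48049660e-02,  3.95388469e-07]), 'tool_pos': array([199.71583532, 565.18410597, 230.2270054 ]), 'tcp_rot': array([-1.79892729e+02, -1.00948816e-02,  1.60530268e+02]), 'ft_force': array([-0.42624595, -0.27589263, -0.11136727]), 'wrist_torque': array([0.02077723, 0.07002724, 0.02866773]), 'finger_gap': 85.35370908756535}
scene [[542.46654921   0.         321.44729661]
 [  0.         542.46654921 243.88599781]
 [  0.           0.           1.        ]] [[-8.12947464e-01 -3.87679377e-01  4.34535524e-01  1.11491981e+03]
 [ 5.82163817e-01 -5.22844001e-01  6.22671214e-01  8.00847352e+02]
 [-1.42024969e-02  7.59169844e-01  6.50737610e-01  8.80417196e+02]
 [ 0.00000000e+00  0.00000000e+00  0.00000000e+00  1.00000000e+00]] ['frame', 'intrinsics', 'extrinsics']
top [[567.54613632   0.         318.89609676]
 [  0.         567.54613632 240.12493197]
 [  0.           0.           1.        ]] [[-1.28370143e-02  9.95710433e-01 -9.16293851e-02  4.52280602e+02]
 [-9.99776896e-01 -1.43184539e-02 -1.55286824e-02  1.28245027e+01]
 [-1.67740622e-02  9.14096004e-02  9.95672093e-01  1.27118115e+03]
 [ 0.00000000e+00  0.00000000e+00  0.00000000e+00  1.00000000e+00]] ['frame', 'intrinsics', 'extrinsics']
```

View pics/scene0.png

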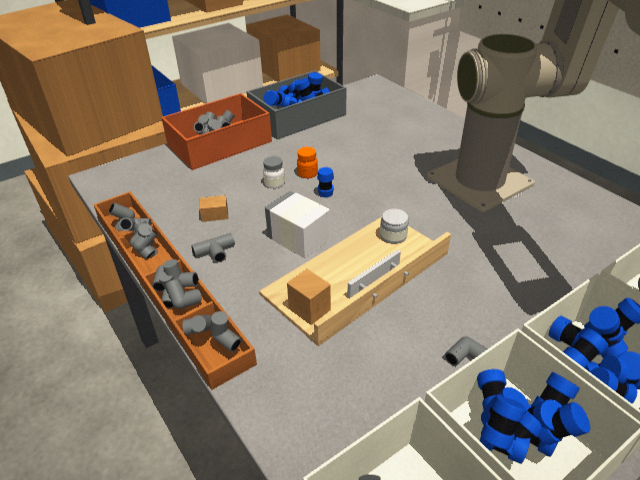

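View pics/top0.png

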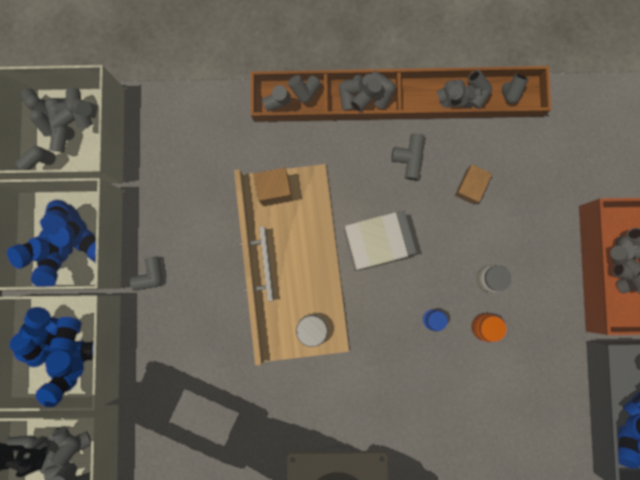

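The scene picture shows the white canister lying at about (298,222), the jar (grey lid, white) at (273,172), the orange look-alike at (307,163), the coupler at (326,181), the tin at (394,225) and the carton at (309,296). In the top picture the canister is at (380,240) with its lid to the right, the jar at (495,278), the orange look-alike at (490,327), the coupler at (435,320) and the stop plate at (266,264). I'll enlarge these next.

```bash
cat > h.py <<'E'
import numpy as np,cv2
from bench import *
def ray(d,u,v):
    K=d["intrinsics"];T=d["extrinsics"]
    x=np.linalg.solve(K,[u,v,1.]);r=T[:3,:3]@np.array([x[0],-x[1],-x[2]]);return T[:3,3],r
def at(d,u,v,z):
    o,r=ray(d,u,v);return (o+r*(z-o[2])/r[2]).round(1)
def proj(d,P):
    T=d["extrinsics"];c=T[:3,:3].T@(np.array(P,float)-T[:3,3]);p=d["intrinsics"]@np.array([c[0],-c[1],-c[2]]);return (p[:2]/p[2]).round(1)
def crop(d,u0,v0,u1,v1,s,name,step=20):
    im=cv2.resize(d["frame"][v0:v1,u0:u1,::-1],None,fx=s,fy=s,interpolation=cv2.INTER_CUBIC)
    for u in range((u0//step+1)*step,u1,step):
        x=(u-u0)*s;cv2.line(im,(x,0),(x,8),(0,0,255),1);cv2.putText(im,str(u),(x-10,20),0,.4,(0,0,255))
    for v in range((v0//step+1)*step,v1,step):
        y=(v-v0)*s;cv2.line(im,(0,y),(8,y),(0,0,255),1);cv2.putText(im,str(v),(10,y+4),0,.4,(0,0,255))
    cv2.imwrite("pics/"+name+".png",im)
E
python3 - <<'E'
from h import *
d=snapshot("top");crop(d,225,155,425,305,4,"t1");crop(d,225,255,425,375,4,"t1b");crop(d,400,250,540,350,5,"t2")
d=snapshot("scene");crop(d,240,140,440,290,4,"s1")
E
```

```text
(no output)
```

View pics/t1.png

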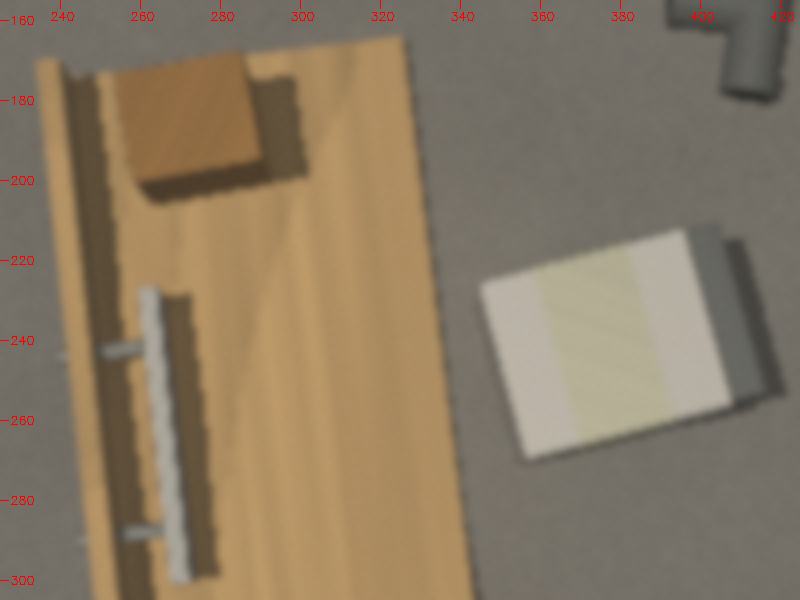

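View pics/t1b.png

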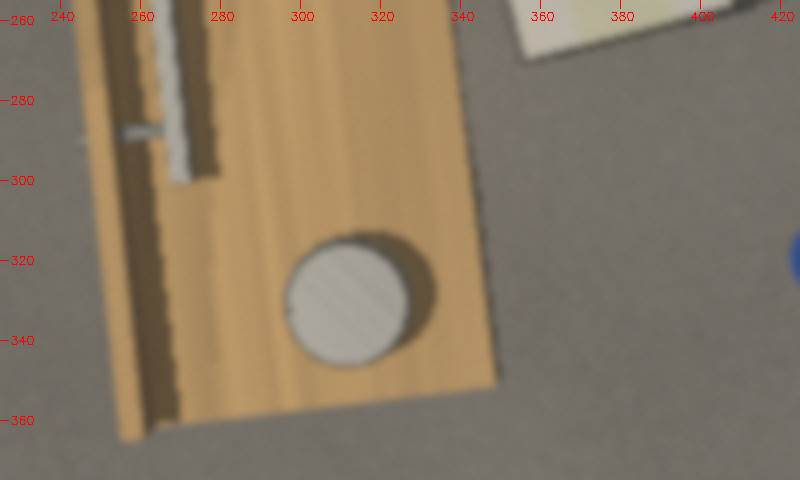

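View pics/t2.png

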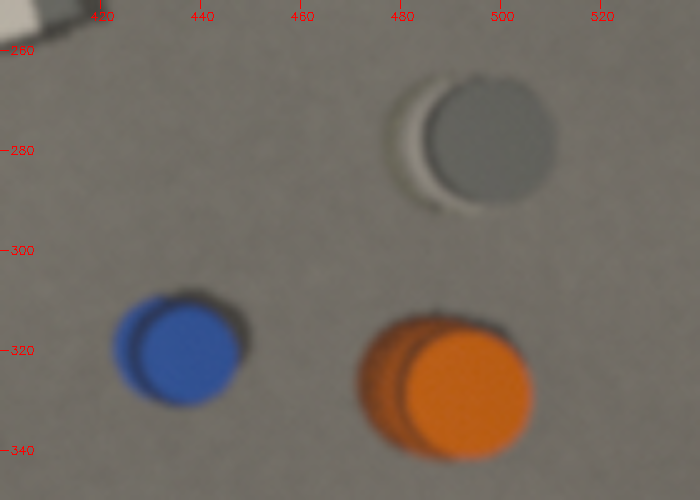

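View pics/s1.png

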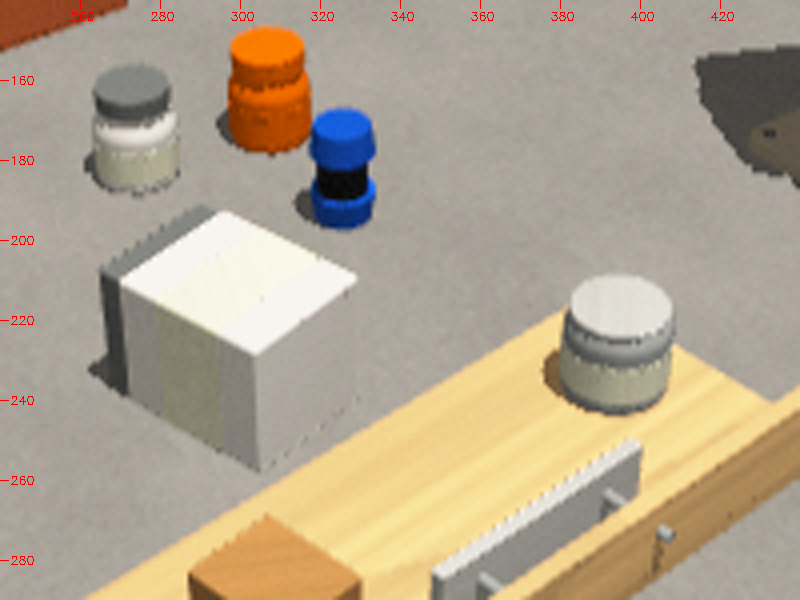

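Run:
```python
from h import *
d=snapshot("top");s=snapshot("scene")
A=at(d,325.3,164.5,12);B=at(d,349,351,12);print("front",A,B,np.linalg.norm(A-B))
C=(A+B)/2;bx=(B-A)/np.linalg.norm(B-A)
# board x: y back = +? back is world +y ; z up => x = y cross z
yb=np.array([-bx[1],bx[0],0]); yb=yb if yb[1]>0 else -yb
xb=np.cross(yb,[0,0,1]);print("C",C,"xb",xb,"yb",yb, "yaw",np.degrees(np.arctan2(xb[1],xb[0])))
bf=lambda P:(np.array([xb,yb,[0,0,1]])@(P-np.array([C[0],C[1],0]))).round(1)
for n,u,v,z in [("b1",345.3,226,96),("b2",356.8,269.8,96),("s1",396.3,212.5,96),("s2",408.3,255.8,96),("l1",404.5,210.8,94),("l2",416.8,253,94),("jar",498.2,278,75),("orange",493.5,328.2,75),("coup",437,320.6,75),("plateL",264.5,227,60),("plateR",272.5,300,60),("tin",311.5,330.5,74),("cartR",290.5,195,92),("cartR2",285,168,92),("cart3",260,200.5,92)]:
    P=at(d,u,v,z);print(n,P,bf(P))
# scene checks
for n,u,v,z in [("b2?",240+257/4,140+355/4,96),("b1",240+356/4,140+277/4,96),("sL",240+120/4,140+283/4,96),("sR",240+224/4,140+210/4,96),("jar",240+133/4,140+80/4,75),("tin",240+621/4,140+307/4,74),("plateL",240+434/4,140+573/4,60),("plateR",240+640/4,140+442/4,60)]:
    P=at(s,u,v,z);print("S",n,P,bf(P))
```

```text
front [739.2  15.8  12. ] [323.7 -30.3  12. ] 418.04959035980414
C [531.45  -7.25  12.  ] xb [ 0.99390123  0.110274   -0.        ] yb [-0.110274    0.99390123 -0.        ] yaw 6.33111063131249
b1 [589.2 -24.2  96. ] [ 55.5 -23.2  96. ]
b2 [497.7 -46.4  96. ] [-37.9 -35.2  96. ]
s1 [ 615.9 -130.9   96. ] [  70.3 -132.2   96. ]
s2 [ 525.2 -153.4   96. ] [ -22.3 -144.6   96. ]
l1 [ 619.5 -148.3   94. ] [  72.  -149.9   94. ]
l2 [ 530.9 -171.4   94. ] [ -18.6 -163.1   94. ]
jar [ 477.4 -342.8   75. ] [ -90.7 -327.5   75. ]
orange [ 373.5 -328.7   75. ] [-192.4 -302.1   75. ]
coup [ 390.6 -212.3   75. ] [-162.6 -188.3   75. ]
plateL [593.8 148.4  60. ] [ 79.1 147.8  60. ]
plateR [437.4 132.   60. ] [-78.1 148.8  60. ]
tin [373.2  49.4  74. ] [-151.    73.8   74. ]
cartR [657.   89.7  92. ] [135.5  82.5  92. ]
cartR2 [714.9 100.9  92. ] [194.3  87.3  92. ]
cart3 [646.3 154.1  92. ] [131.9 147.7  92. ]
S b2? [591.8 -16.8  96. ] [ 58.9 -16.1  96. ]
S b1 [502.2 -42.8  96. ] [-33.  -32.1  96. ]
S sL [ 619.2 -122.5   96. ] [  74.5 -124.2   96. ]
S sR [ 527.3 -148.2   96. ] [ -19.7 -139.6   96. ]
S jar [ 475.7 -342.4   75. ] [ -92.4 -327.    75. ]
S tin [374.3  53.6  74. ] [-149.5   77.8   74. ]
S plateL [595.9 155.6  60. ] [ 82.  154.7  60. ]
S plateR [436.4 141.6  60. ] [-78.1 158.4  60. ]
```

Things that could be taken for the jar (scene pixels): the white and grey jar (273,172), the orange look-alike (307,163), the tin on the board (394,225) and the blue and black coupler (326,181). The right one is the white body with the grey lid on the work surface, at world (477,-343); both cameras agree within 2 mm. The s1 crop confirms it.

The canister is 7° off the board. The plate face is at board y of about 148–158. I'll turn the tool so its x is board y and its y is board x, then travel behind the lid.

```bash
python3 -m creep '{"translation":[[0,0,0],[0,0,0],[0,0,0],[0,0,0],[0,0,0],[0,0,0],[0,0,0],[0,0,0]],"rotation":[[0,0,0.14],[0,0,0.14],[0,0,0.14],[0,0,0.14],[0,0,0.14],[0,0,0.14],[0,0,0.14],[0,0,0.14]],"claw":[50,50,50,50,50,50,50,50]}' 30
python3 -m creep '{"translation":[[-42,15,0],[-42,15,0],[-42,15,0],[-42,15,0],[-42,15,0],[-42,15,0],[-42,15,0],[-42,15,0],[-42,15,0],[-42,15,0]],"rotation":[[0,0,0],[0,0,0],[0,0,0],[0,0,0],[0,0,0],[0,0,0],[0,0,0],[0,0,0],[0,0,0],[0,0,0]],"claw":[50,50,50,50,50,50,50,50,50,50]}'
python3 -m creep '{"translation":[[-42,15,0],[-42,15,0],[-42,15,0],[-42,15,0],[-42,15,0],[-42,15,0],[-42,15,0],[-42,15,0],[-42,15,0],[0,0,0]],"rotation":[[0,0,0],[0,0,0],[0,0,0],[0,0,0],[0,0,0],[0,0,0],[0,0,0],[0,0,0],[0,0,0],[0,0,0]],"claw":[50,50,50,50,50,50,50,50,50,50]}'
```

```text
time: 1.1
tool_pos: [199.9, 565.6, 231.2]
tcp_rot: [-180.0, 0.0, 96.0]
ft_force: [-0.0, -0.7, 0.0]
finger_gap: 49.8
time: 2.1
tool_pos: [396.0, 163.2, 231.6]
tcp_rot: [179.9, -0.0, 96.4]
ft_force: [0.4, -0.1, -0.2]
finger_gap: 49.6
time: 3.1
tool_pos: [572.1, -200.5, 229.6]
tcp_rot: [-179.9, 0.0, 96.1]
ft_force: [-0.0, 0.4, 0.4]
finger_gap: 50.1
```

```bash
cat >> h.py <<'E'
from scipy.spatial.transform import Rotation as Ro
xb=np.array([.99390,.11027,0]);yb=np.array([-.11027,.99390,0]);C=np.array([531.45,-7.25,0])
Bm=np.array([xb,yb,[0,0,1]])
def bf(P):return (Bm@(np.array(P)-C)).round(1)
def st():
    s=sense();R=Ro.from_euler('xyz',s['tcp_rot'],degrees=True).as_matrix()
    print("t",round(s['time'],2),"board",bf(s['tool_pos']),"F board",(Bm@s['ft_force']).round(1),"gap",round(s['finger_gap'],1));print("tool axes in board\n",(Bm@R).round(3));print("q",s['joint_pos'].round(0))
E
python3 -c "
from h import *
st()"
```

```text
t 3.1 board [  19.1 -196.6  229.6] F board [0.  0.4 0.4] gap 50.1
tool axes in board
 [[ 0.004  1.    -0.002]
 [ 1.    -0.004 -0.001]
 [-0.001 -0.002 -1.   ]]
q [-24.   9.  84.  -0.  87. -30.]
```

```bash
python3 -m creep '{"translation":[[0,0,38],[0,0,38],[0,0,38],[0,0,38],[0,0,0]],"rotation":[[0,0,0],[0,0,0],[0,0,0],[0,0,0],[0,0,0]],"claw":[50,50,50,50,50]}'
python3 -m creep '{"translation":[[6,0,0],[6,0,0],[5,0,0],[5,0,0],[5,0,0],[5,0,0],[5,0,0],[5,0,0],[4,0,0],[3,0,0]],"rotation":[[0,0,0],[0,0,0],[0,0,0],[0,0,0],[0,0,0],[0,0,0],[0,0,0],[0,0,0],[0,0,0],[0,0,0]],"claw":[50,50,50,50,50,50,50,50,50,50]}'
python3 - <<'E'
from h import *
st()
d=snapshot("top");crop(d,310,190,440,290,6,"t3");d=snapshot("scene");crop(d,230,120,430,270,4,"s3")
E
```

```text
time: 3.6
tool_pos: [566.9, -193.3, 72.7]
tcp_rot: [-179.4, -0.3, 96.4]
ft_force: [-1.0, -0.2, -1.2]
finger_gap: 49.8
time: 4.6
tool_pos: [566.1, -146.7, 79.2]
tcp_rot: [-180.0, -0.0, 96.4]
ft_force: [-0.0, -2.6, 1.4]
finger_gap: 50.2
t 4.6 board [  19.  -142.4   79.2] F board [-0.3 -2.6  1.4] gap 50.2
tool axes in board
 [[-0.001  1.    -0.   ]
 [ 1.     0.001  0.   ]
 [ 0.    -0.    -1.   ]]
q [-20.  12.  96.   0.  71. -26.]
```

View pics/t3.png

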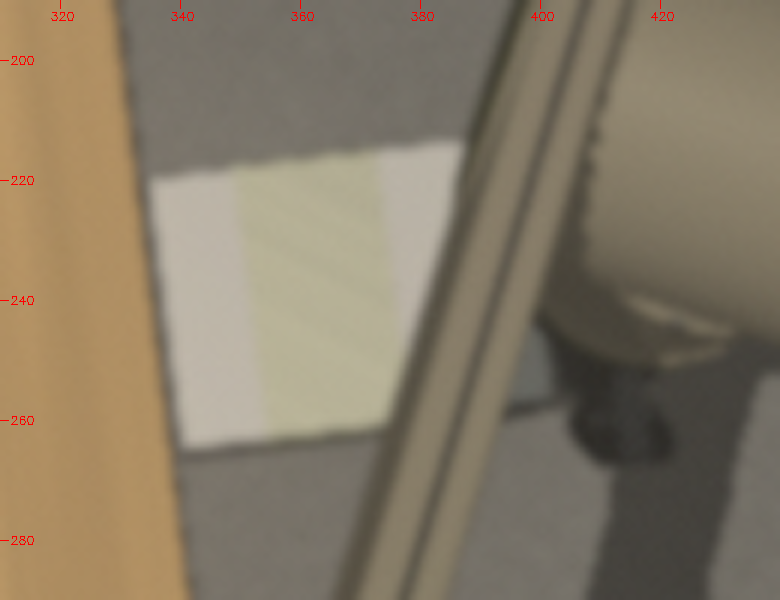

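View pics/s3.png

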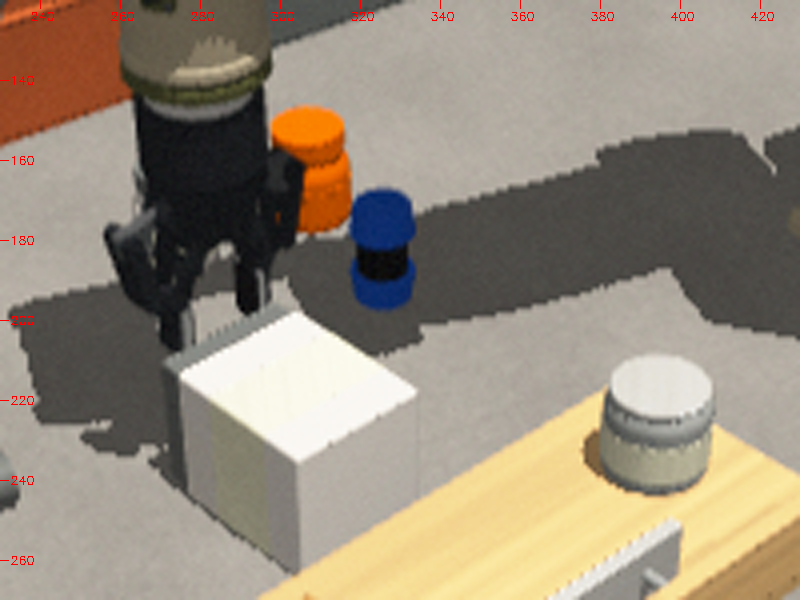

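The canister is squared against the step, with its base edge at (335,219)–(340,265), and both fingers are on the lid face. Next I'll tip it along an arc about the step's edge.

```bash
python3 -m creep '{"translation":[[4,0,0],[4,0,-5],[4,0,-5.5],[4,0,-5.5],[4,0,-5],[4,0,-5],[4.5,0,-5],[4.5,0,-4.5],[5,0,-4.5],[5,0,-4]],"rotation":[[0,0,0],[0,0,0],[0,0,0],[0,0,0],[0,0,0],[0,0,0],[0,0,0],[0,0,0],[0,0,0],[0,0,0]],"claw":[50,50,50,50,50,50,50,50,50,50]}'
python3 - <<'E'
from h import *
st()
d=snapshot("scene");crop(d,230,120,430,270,4,"s4")
E
```

```text
time: 5.7
tool_pos: [561.7, -104.7, 124.0]
tcp_rot: [180.0, 0.0, 96.3]
ft_force: [0.4, -4.6, 3.6]
finger_gap: 50.1
t 5.7 board [  19.3 -100.2  124. ] F board [-0.1 -4.6  3.6] gap 50.1
tool axes in board
 [[ 0.     1.     0.001]
 [ 1.    -0.    -0.001]
 [-0.001  0.001 -1.   ]]
q [-16.   7.  97.  -0.  76. -22.]
```

View pics/s4.png

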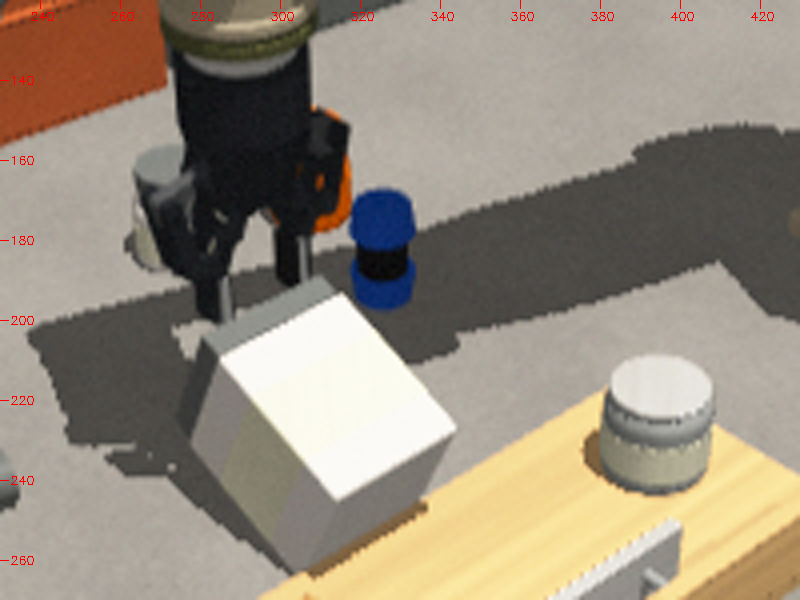

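The tipping is going as planned: about 24° so far, pivoting on the step, with around 6 N on the tool.

```bash
python3 -m creep '{"translation":[[5.3,0,-3.6],[5.3,0,-3.6],[5.6,0,-3.1],[5.6,0,-3.1],[5.9,0,-2.6],[5.9,0,-2.6],[6.1,0,-2.1],[6.1,0,-2.1],[6.3,0,-1.6],[6.3,0,-1.6]],"rotation":[[0,0,0],[0,0,0],[0,0,0],[0,0,0],[0,0,0],[0,0,0],[0,0,0],[0,0,0],[0,0,0],[0,0,0]],"claw":[50,50,50,50,50,50,50,50,50,50]}'
python3 - <<'E'
from h import *
st()
d=snapshot("scene");crop(d,230,120,430,270,4,"s5")
E
```

```text
time: 6.75
tool_pos: [555.0, -45.7, 149.6]
tcp_rot: [180.0, -0.0, 96.4]
ft_force: [-0.5, -1.1, 5.5]
finger_gap: 50.0
t 6.75 board [ 19.2 -40.8 149.6] F board [-0.6 -1.   5.5] gap 50.0
tool axes in board
 [[-0.001  1.     0.   ]
 [ 1.     0.001  0.   ]
 [ 0.     0.    -1.   ]]
q [-10.   4.  98.   0.  78. -16.]
```

View pics/s5.png

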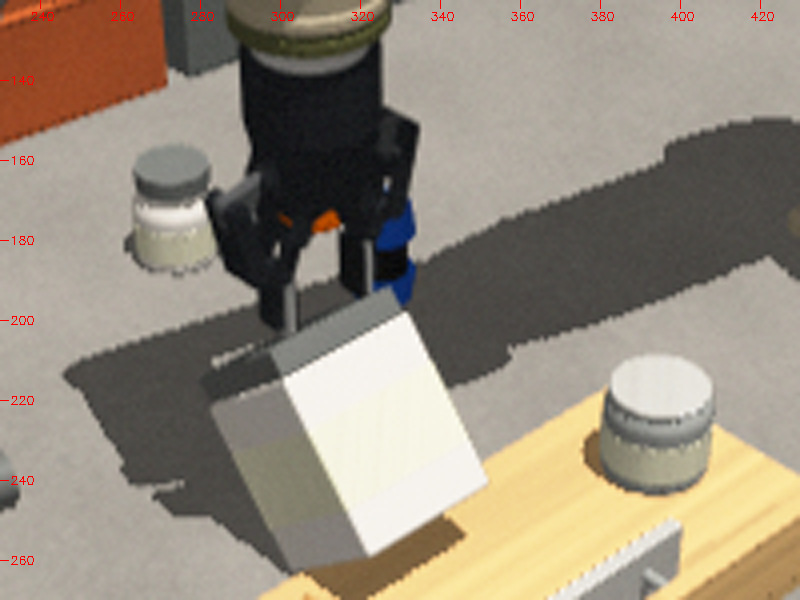

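```bash
python3 -m creep '{"translation":[[6.4,0,-1],[6.4,0,-1],[6.4,0,-0.5],[6.4,0,-0.5],[6.4,0,0],[6,0,0],[4,0,0.5],[3,0,0.5]],"rotation":[[0,0,0],[0,0,0],[0,0,0],[0,0,0],[0,0,0],[0,0,0],[0,0,0],[0,0,0]],"claw":[50,50,50,50,50,50,50,50]}'
python3 - <<'E'
from h import *
st()
d=snapshot("scene");crop(d,230,120,430,270,4,"s6")
E
```

```text
time: 7.6
tool_pos: [550.4, -0.3, 152.6]
tcp_rot: [179.9, -0.1, 96.4]
ft_force: [-1.9, 1.5, 13.1]
finger_gap: 49.7
t 7.6 board [ 19.6   4.8 152.6] F board [-1.8  1.7 13.1] gap 49.7
tool axes in board
 [[-0.001  1.     0.002]
 [ 1.     0.001  0.001]
 [ 0.001  0.002 -1.   ]]
q [ -5.   3.  99.   0.  79. -12.]
```

View pics/s6.png

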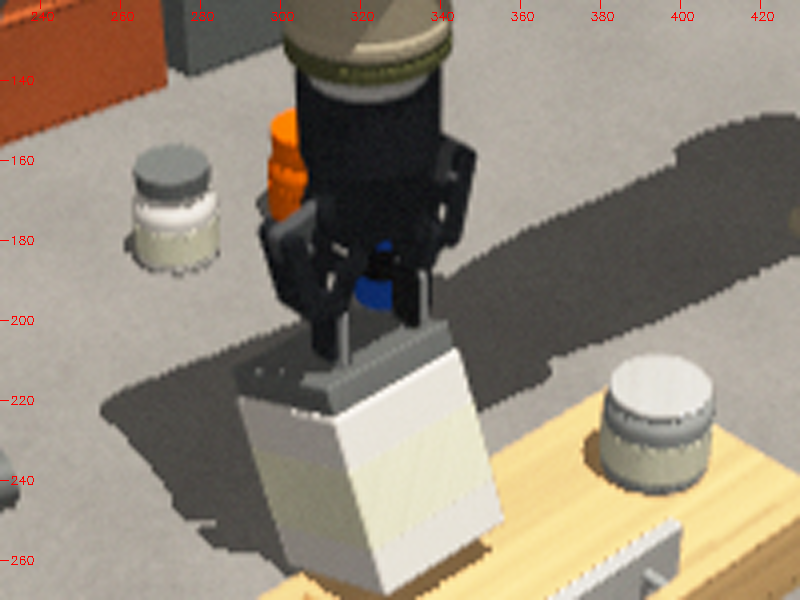

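Now at about 65–67° and just past the balance point, with 13 N downward. I'll ease off upward while going on forward.

```bash
python3 -m creep '{"translation":[[5,0,-1],[6,0,-0.5],[6,0,0.5],[6,0,0.5],[6,0,1],[6,0,1]],"rotation":[[0,0,0],[0,0,0],[0,0,0],[0,0,0],[0,0,0],[0,0,0]],"claw":[50,50,50,50,50,50]}'
python3 - <<'E'
from h import *
st()
d=snapshot("scene");crop(d,230,120,430,270,4,"s7")
E
```

```text
time: 8.25
tool_pos: [545.8, 33.8, 149.4]
tcp_rot: [-180.0, -0.0, 96.4]
ft_force: [0.5, -0.6, -0.4]
finger_gap: 50.2
t 8.25 board [ 18.8  39.2 149.4] F board [ 0.4 -0.7 -0.4] gap 50.2
tool axes in board
 [[-0.001  1.    -0.001]
 [ 1.     0.001  0.   ]
 [ 0.    -0.001 -1.   ]]
q [-2.  2. 99.  0. 78. -8.]
```

View pics/s7.png

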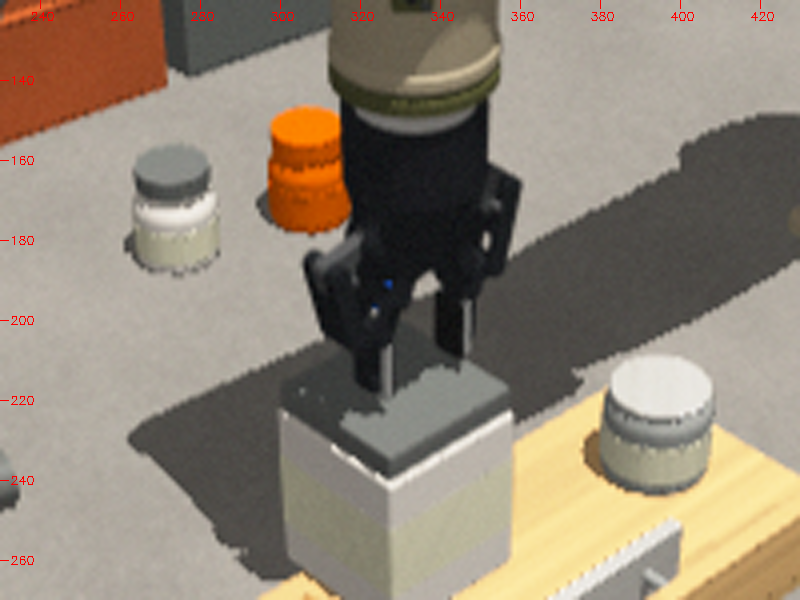

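The canister stands on the board with no force on the tool. I'll retreat, tilt the tool and measure the canister.

```bash
python3 -m creep '{"translation":[[0,0,-15],[0,0,-25],[-38,0,0],[-38,0,0],[-38,0,0],[0,0,0],[0,0,0]],"rotation":[[0,0,0],[0,0,0],[0,0,0],[0,0,0],[0,0,0],[0,0,0],[0,0,0]],"claw":[50,50,50,50,50,50,50]}'
python3 -m creep '{"translation":[[0,0,0],[0,0,0],[0,0,0],[0,0,0],[0,0,0],[0,0,0],[0,0,0]],"rotation":[[0,0.12,0],[0,0.12,0],[0,0.12,0],[0,0.12,0],[0,0.12,0],[0,0.12,0],[0,0,0]],"claw":[50,50,50,50,50,50,50]}'
python3 - <<'E'
from h import *
st()
d=snapshot("scene");crop(d,250,150,450,300,4,"s8");d=snapshot("top");crop(d,240,180,400,300,5,"t8")
E
```

```text
time: 9.0
tool_pos: [559.0, -81.1, 190.9]
tcp_rot: [180.0, 0.0, 96.2]
ft_force: [-0.1, 0.6, 0.5]
finger_gap: 50.2
time: 9.7
tool_pos: [557.4, -80.5, 186.9]
tcp_rot: [-179.6, -41.6, 96.0]
ft_force: [-0.5, 0.1, -1.1]
finger_gap: 49.9
t 9.7 board [ 17.8 -75.6 186.9] F board [-0.5  0.2 -1.1] gap 49.9
tool axes in board
 [[ 0.004  1.    -0.003]
 [ 0.748 -0.001  0.664]
 [ 0.664 -0.005 -0.748]]
q [-33.  23.  81.  32. 103. -40.]
```

View pics/s8.png

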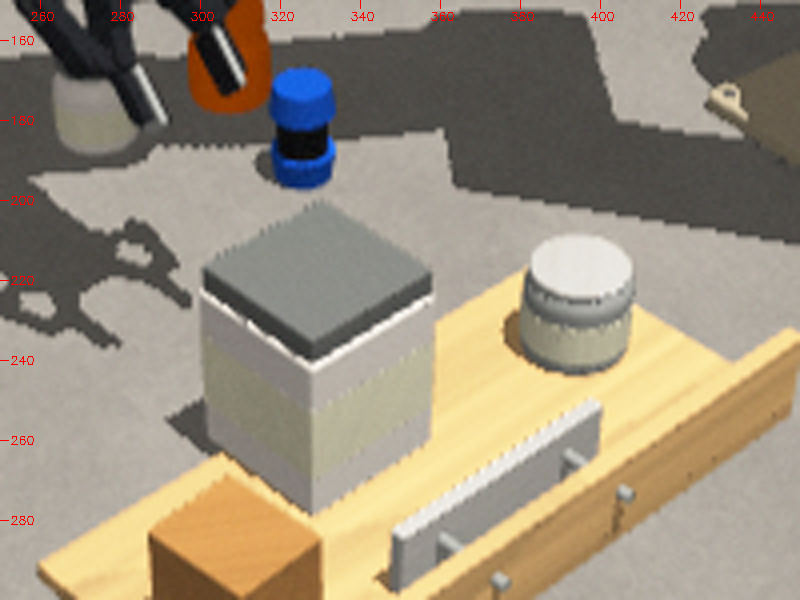

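View pics/t8.png

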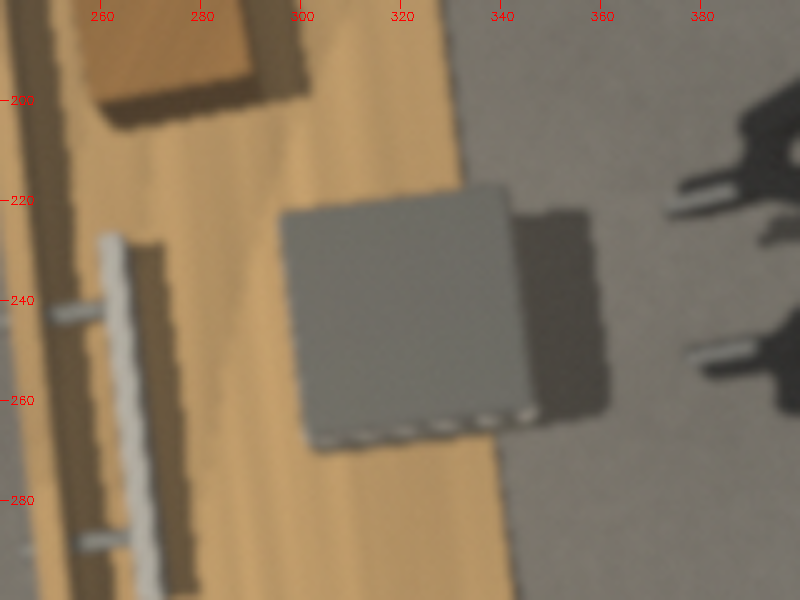

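Run:
```python
from h import *
d=snapshot("top")
L=[bf(at(d,240+a/5,180+b/5,142)) for a,b in((282,212),(505,186),(532,403),(305,428))]
print(L,np.mean(L,0))
```

```text
[array([ 69.8,  75.1, 142. ]), array([ 69., -15., 142.]), array([-18.7, -14.6, 142. ]), array([-17.3,  76.3, 142. ])] [ 25.7   30.45 142.  ]
```

```bash
python3 -m creep '{"translation":[[-24.4,1.5,27.5],[-24.4,1.5,27.5],[-24.4,1.5,27.5],[-24.4,1.5,27.5],[0,0,0]],"rotation":[[0,0,0],[0,0,0],[0,0,0],[0,0,0],[0,0,0]],"claw":[50,50,50,50,50]}'
python3 -m creep '{"translation":[[6,0,5.3],[6,0,5.3],[4.5,0,4],[4.5,0,4],[3,0,2.7],[3,0,2.7],[3,0,2.7],[3,0,2.7]],"rotation":[[0,0,0],[0,0,0],[0,0,0],[0,0,0],[0,0,0],[0,0,0],[0,0,0],[0,0,0]],"claw":[50,50,50,50,50,50,50,50]}'
python3 -c "
from h import *
st()"
```

```text
time: 10.35
tool_pos: [562.3, -77.5, 39.4]
tcp_rot: [-179.6, -41.3, 96.2]
ft_force: [-1.9, -0.6, -0.3]
finger_gap: 49.9
time: 11.15
tool_pos: [559.8, -36.2, 42.3]
tcp_rot: [-180.0, -41.3, 96.3]
ft_force: [-0.2, 0.4, -0.3]
finger_gap: 50.0
t 11.15 board [ 25.  -31.9  42.3] F board [-0.2  0.4 -0.3] gap 50.0
tool axes in board
 [[-0.     1.    -0.   ]
 [ 0.752  0.     0.659]
 [ 0.659 -0.    -0.752]]
q [-30.  31.  88.  32.  89. -45.]
```

```bash
python3 -m creep '{"translation":[[3,0,2.64],[3,0,2.64],[3,0,2.64],[3,0,2.64],[3,0,2.64],[3,0,2.64],[3,0,2.64],[3,0,2.64],[3,0,2.64],[3,0,2.64]],"rotation":[[0,0,0],[0,0,0],[0,0,0],[0,0,0],[0,0,0],[0,0,0],[0,0,0],[0,0,0],[0,0,0],[0,0,0]],"claw":[50,50,50,50,50,50,50,50,50,50]}'
python3 -m creep '{"translation":[[3,0,2.64],[3,0,2.64],[3,0,2.64],[3,0,2.64],[3,0,2.64]],"rotation":[[0,0,0],[0,0,0],[0,0,0],[0,0,0],[0,0,0]],"claw":[50,50,50,50,50]}'
python3 - <<'E'
from h import *
st()
d=snapshot("scene");crop(d,250,150,450,300,4,"s9");d=snapshot("top");crop(d,240,180,400,300,5,"t9")
E
```

```text
time: 12.15
tool_pos: [555.4, 3.7, 42.3]
tcp_rot: [180.0, -41.3, 96.4]
ft_force: [0.3, -2.0, -0.9]
finger_gap: 50.2
time: 12.65
tool_pos: [553.2, 23.5, 42.3]
tcp_rot: [180.0, -41.3, 96.4]
ft_force: [-0.3, -2.1, -0.6]
finger_gap: 50.1
t 12.65 board [25.  28.2 42.3] F board [-0.5 -2.  -0.6] gap 50.1
tool axes in board
 [[-0.     1.    -0.   ]
 [ 0.752  0.     0.659]
 [ 0.659  0.    -0.752]]
q [-25.  27.  93.  34.  86. -42.]
```

View pics/s9.png

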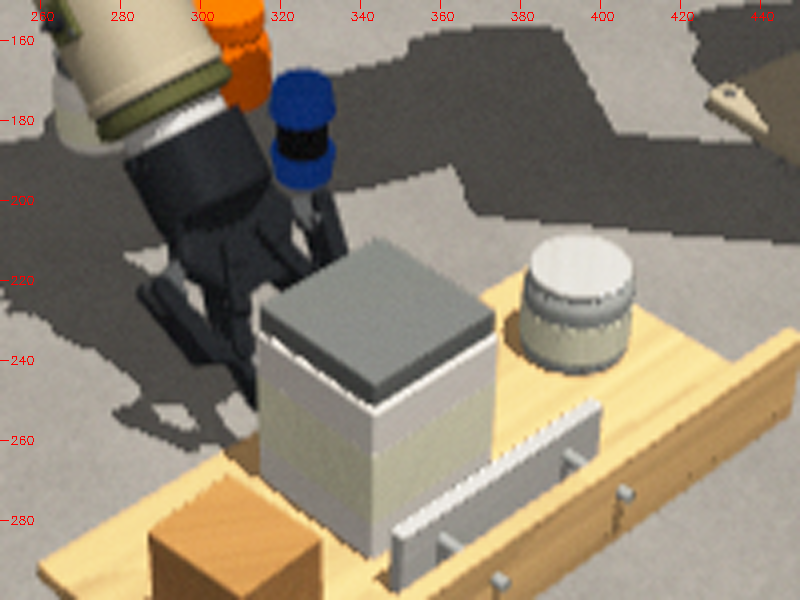

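View pics/t9.png

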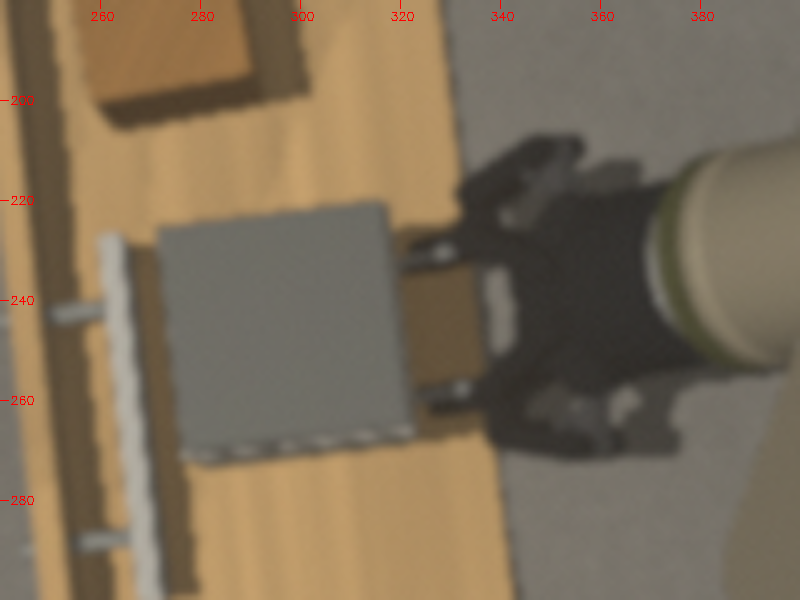

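The canister slides square, at about 2 N. I'll go slower now and feel for the plate.

```bash
python3 -m creep '{"translation":[[1.5,0,1.32],[1.5,0,1.32],[1.5,0,1.32],[1.5,0,1.32],[1.5,0,1.32]],"rotation":[[0,0,0],[0,0,0],[0,0,0],[0,0,0],[0,0,0]],"claw":[50,50,50,50,50]}'
python3 -m creep '{"translation":[[0.75,0,0.66],[0.75,0,0.66],[0.75,0,0.66],[0.75,0,0.66]],"rotation":[[0,0,0],[0,0,0],[0,0,0],[0,0,0]],"claw":[50,50,50,50]}'
python3 -m creep '{"translation":[[0.75,0,0.66],[0.75,0,0.66],[0.75,0,0.66]],"rotation":[[0,0,0],[0,0,0],[0,0,0]],"claw":[50,50,50]}'
```

```text
time: 13.25
tool_pos: [552.2, 33.2, 42.4]
tcp_rot: [180.0, -41.2, 96.4]
ft_force: [0.3, -2.4, 0.5]
finger_gap: 49.9
time: 13.65
tool_pos: [551.7, 37.1, 42.3]
tcp_rot: [180.0, -41.2, 96.4]
ft_force: [0.1, -2.4, 1.5]
finger_gap: 50.2
time: 13.95
tool_pos: [551.4, 40.1, 42.3]
tcp_rot: [180.0, -41.2, 96.4]
ft_force: [0.6, -3.4, 0.9]
finger_gap: 49.8
```

```bash
python3 -m creep '{"translation":[[0.75,0,0.66],[0.75,0,0.66],[0,0,0]],"rotation":[[0,0,0],[0,0,0],[0,0,0]],"claw":[50,50,50]}'
python3 -m creep '{"translation":[[0.75,0,0.66],[0.75,0,0.66],[0,0,0]],"rotation":[[0,0,0],[0,0,0],[0,0,0]],"claw":[50,50,50]}'
```

```text
time: 14.25
tool_pos: [551.1, 42.2, 42.3]
tcp_rot: [180.0, -41.3, 96.4]
ft_force: [0.5, -3.0, 2.1]
finger_gap: 49.8
time: 14.55
tool_pos: [550.9, 44.2, 42.3]
tcp_rot: [180.0, -41.3, 96.4]
ft_force: [1.1, -2.7, 2.6]
finger_gap: 49.8
```

```bash
python3 -m creep '{"translation":[[0.75,0,0.66],[0.75,0,0.66],[0,0,0]],"rotation":[[0,0,0],[0,0,0],[0,0,0]],"claw":[50,50,50]}'
python3 -m creep '{"translation":[[0.75,0,0.66],[0.75,0,0.66],[0,0,0]],"rotation":[[0,0,0],[0,0,0],[0,0,0]],"claw":[50,50,50]}'
python3 - <<'E'
from h import *
st()
d=snapshot("scene");crop(d,250,150,450,300,4,"s10");d=snapshot("top");crop(d,240,180,400,300,5,"t10")
E
```

```text
time: 14.85
tool_pos: [550.9, 44.7, 42.3]
tcp_rot: [180.0, -41.1, 96.4]
ft_force: [0.7, -10.7, 2.6]
finger_gap: 49.9
time: 15.15
tool_pos: [551.0, 44.9, 42.3]
tcp_rot: [179.9, -41.0, 96.3]
ft_force: [-3.9, -20.8, 5.4]
finger_gap: 50.2
t 15.15 board [25.2 49.7 42.3] F board [ -6.2 -20.2   5.4] gap 50.2
tool axes in board
 [[-0.     1.     0.001]
 [ 0.755 -0.001  0.656]
 [ 0.656  0.001 -0.755]]
q [-23.  26.  95.  35.  84. -41.]
```

View pics/s10.png

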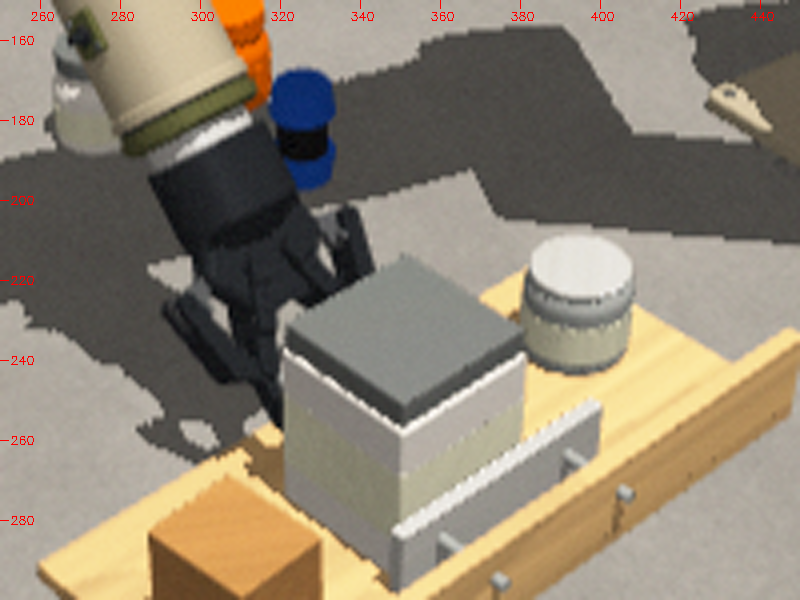

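View pics/t10.png

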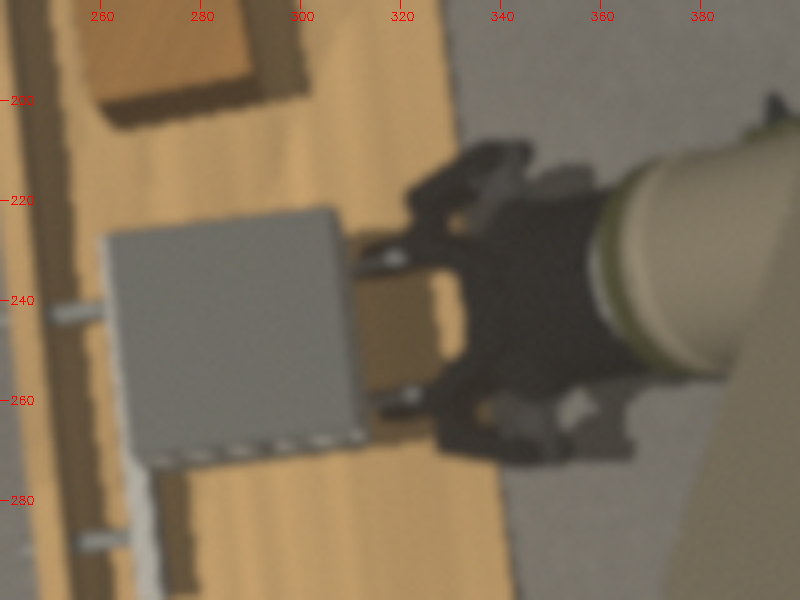

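The canister is flush with the plate and square, pressed at about 20 N (the limit is 45 N), and has been held over 0.2 s. I'll back off and measure the lid.

```bash
python3 -m creep '{"translation":[[0,0,0],[0,0,0],[-2,0,-1.7],[-10,0,-9],[-25,0,-22],[-30,0,-26]],"rotation":[[0,0,0],[0,0,0],[0,0,0],[0,0,0],[0,0,0],[0,0,0]],"claw":[50,50,50,50,50,50]}'
python3 - <<'E'
from h import *
st()
d=snapshot("scene");crop(d,250,150,450,300,4,"s11");d=snapshot("top");crop(d,240,180,400,300,5,"t11")
E
```

```text
time: 15.85
tool_pos: [559.7, -40.3, 42.0]
tcp_rot: [-179.9, -41.3, 96.5]
ft_force: [1.0, 0.3, 0.2]
finger_gap: 50.4
t 15.85 board [ 24.4 -35.9  42. ] F board [1.  0.1 0.2] gap 50.4
tool axes in board
 [[-0.002  1.    -0.003]
 [ 0.751  0.003  0.66 ]
 [ 0.66  -0.001 -0.751]]
q [-30.  31.  87.  32.  89. -45.]
```

View pics/s11.png

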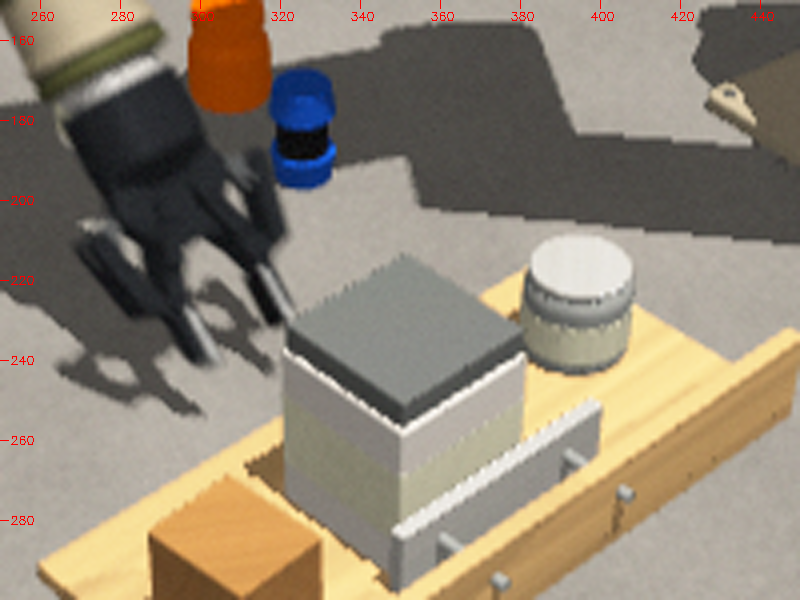

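View pics/t11.png

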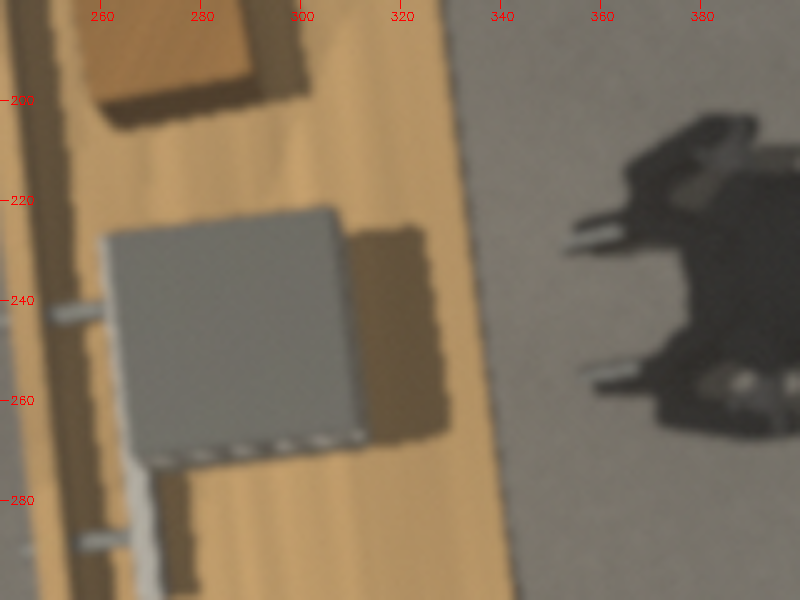

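The canister stayed flush after release. Next is the jar: raise, un-tilt and go above it.

```bash
python3 -m creep '{"translation":[[23,0,-26],[23,0,-26],[23,0,-26],[23,0,-26],[0,0,0],[0,0,0],[0,0,0],[0,0,0],[0,0,0],[0,0,0]],"rotation":[[0,0,0],[0,0,0],[0,0,0],[0,0,0],[0,-0.12,0],[0,-0.12,0],[0,-0.12,0],[0,-0.12,0],[0,-0.12,0],[0,-0.12,0]],"claw":[50,50,60,70,85,85,85,85,85,85]}'
python3 -m creep '{"translation":[[-41,-16.6,0],[-41,-16.6,0],[-41,-16.6,0],[-41,-16.6,0],[-41,-16.6,0],[-41,-16.6,0],[-41,-16.6,0],[0,0,0]],"rotation":[[0,0,0],[0,0,0],[0,0,0],[0,0,0],[0,0,0],[0,0,0],[0,0,0],[0,0,0]],"claw":[85,85,85,85,85,85,85,85]}'
python3 - <<'E'
from h import *
st()
s=snapshot("scene");d=snapshot("top")
for c,L in ((d,[(240+a/5,180+b/5) for a,b in((106,236),(332,208),(363,430),(134,455))]),(s,[(250+a/4,150+b/4) for a,b in((404,254),(286,322),(404,406),(524,332))])):
    Q=[bf(at(c,u,v,142)) for u,v in L];print(Q,np.mean(Q,0))
print("jar",bf([477,-343,0]))
crop(s,230,100,390,220,5,"s12")
E
```

```text
time: 16.95
tool_pos: [560.4, -39.7, 181.7]
tcp_rot: [179.9, 0.3, 96.4]
ft_force: [-0.2, -1.4, -0.5]
finger_gap: 84.8
time: 17.75
tool_pos: [474.3, -342.2, 180.5]
tcp_rot: [-179.9, 0.0, 96.1]
ft_force: [0.8, 0.9, -0.7]
finger_gap: 85.1
t 17.75 board [ -93.7 -326.6  180.5] F board [ 0.9  0.8 -0.7] gap 85.1
tool axes in board
 [[ 0.004  1.    -0.001]
 [ 1.    -0.004 -0.   ]
 [-0.    -0.001 -1.   ]]
q [-41.   7.  91.  -0.  82. -47.]
[array([ 69. , 146.3, 142. ]), array([ 68.9,  55. , 142. ]), array([-21. ,  53.5, 142. ]), array([-19.5, 145.3, 142. ])] [ 24.35  100.025 142.   ]
[array([-17.1,  58.3, 142. ]), array([ 71.4,  58. , 142. ]), array([ 72.6, 150.2, 142. ]), array([-16.1, 150.9, 142. ])] [ 27.7  104.35 142.  ]
jar [ -91.1 -327.7    0. ]
```

View pics/s12.png

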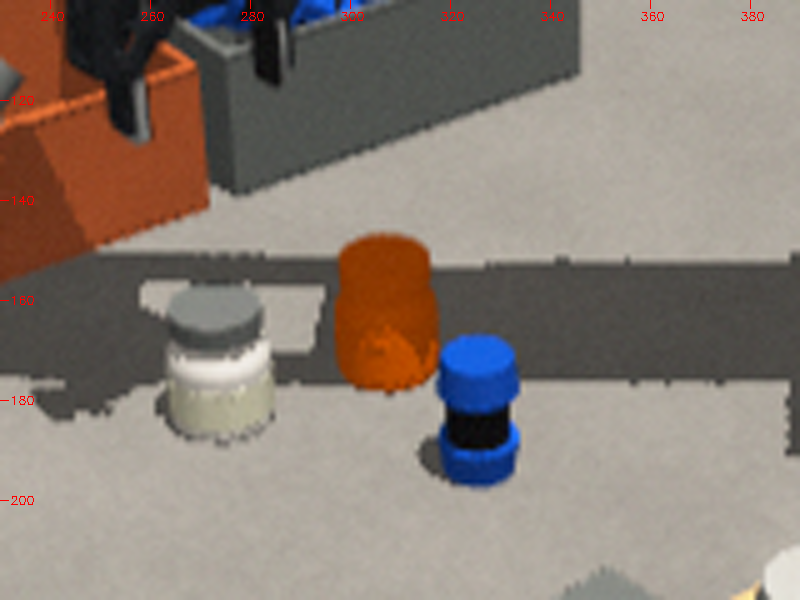

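```bash
python3 -m creep '{"translation":[[0,2.3,35],[0,0,35],[0,0,35],[0,0,30],[0,0,20],[0,0,7],[0,0,0]],"rotation":[[0,0,0],[0,0,0],[0,0,0],[0,0,0],[0,0,0],[0,0,0],[0,0,0]],"claw":[85,85,85,85,85,85,85]}'
python3 -m creep '{"translation":[[0,0,0],[0,0,0],[0,0,0],[0,0,0],[0,0,0],[0,0,0],[0,0,0],[0,0,0]],"rotation":[[0,0,0],[0,0,0],[0,0,0],[0,0,0],[0,0,0],[0,0,0],[0,0,0],[0,0,0]],"claw":[75,65,55,50,50,50,50,50]}' 35
python3 - <<'E'
from h import *
st()
s=snapshot("scene");crop(s,230,100,390,220,5,"s13")
E
```

```text
time: 18.55
tool_pos: [478.5, -335.9, 17.9]
tcp_rot: [-179.9, -0.1, 96.4]
ft_force: [-0.6, -0.7, 0.1]
finger_gap: 85.2
time: 19.35
tool_pos: [479.9, -338.6, 21.2]
tcp_rot: [179.9, 0.1, 96.4]
ft_force: [-1.3, 1.6, 6.5]
finger_gap: 58.8
t 19.35 board [ -87.8 -323.6   21.2] F board [-1.2  1.7  6.5] gap 58.8
tool axes in board
 [[-0.     1.     0.002]
 [ 1.     0.    -0.002]
 [-0.002  0.002 -1.   ]]
q [-40.  17.  98.   0.  65. -47.]
```

View pics/s13.png

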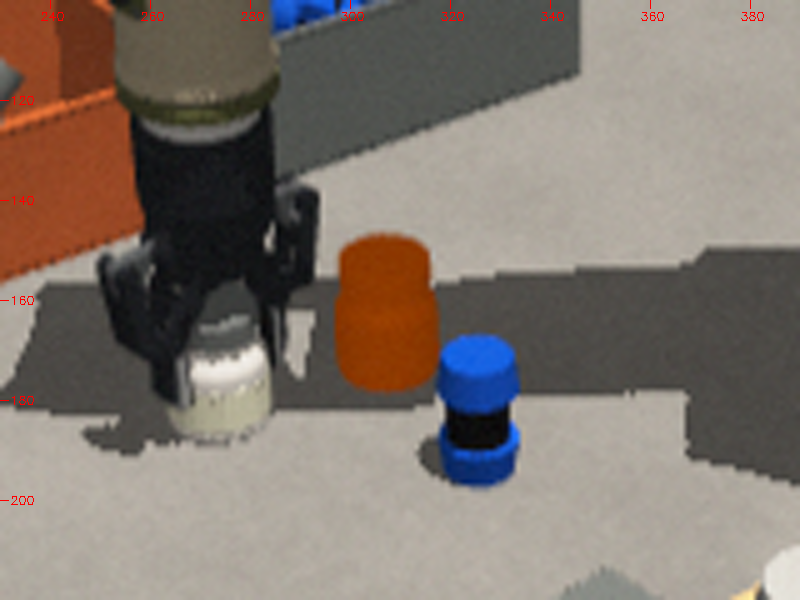

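The jar is gripped at 58.8 mm, which matches its 60 mm diameter. I'll lift it and carry it over the lid.

```bash
python3 -m creep '{"translation":[[0,0,-10],[0,0,-30],[0,0,-40],[0,0,-45],[0,0,-45],[0,0,-30],[0,0,-8],[0,0,0]],"rotation":[[0,0,0],[0,0,0],[0,0,0],[0,0,0],[0,0,0],[0,0,0],[0,0,0],[0,0,0]],"claw":[50,50,50,50,50,50,50,50]}'
python3 -m creep '{"translation":[[15,4,0],[30,8,0],[40,10.6,0],[40,10.6,0],[40,10.6,0],[40,10.6,0],[40,10.6,0],[40,10.6,0],[40,10.6,0],[40,10.6,0]],"rotation":[[0,0,0],[0,0,0],[0,0,0],[0,0,0],[0,0,0],[0,0,0],[0,0,0],[0,0,0],[0,0,0],[0,0,0]],"claw":[50,50,50,50,50,50,50,50,50,50]}'
python3 -m creep '{"translation":[[38,10,0],[20,6,0],[5,1.5,0],[0,0,0],[0,0,0],[0,0,0]],"rotation":[[0,0,0],[0,0,0],[0,0,0],[0,0,0],[0,0,0],[0,0,0]],"claw":[50,50,50,50,50,50]}'
python3 - <<'E'
from h import *
st()
s=snapshot("scene");crop(s,270,110,430,230,5,"s14");d=snapshot("top");crop(d,240,180,400,300,5,"t14")
E
```

```text
time: 20.2
tool_pos: [479.4, -338.3, 228.7]
tcp_rot: [179.9, 0.1, 96.4]
ft_force: [-0.0, 0.3, -2.5]
finger_gap: 58.5
time: 21.2
tool_pos: [532.7, 38.1, 223.8]
tcp_rot: [-179.7, -0.1, 96.4]
ft_force: [0.1, -0.3, -2.2]
finger_gap: 58.3
time: 21.8
tool_pos: [544.6, 99.2, 226.4]
tcp_rot: [-179.9, 0.0, 96.3]
ft_force: [-0.1, -0.3, -2.4]
finger_gap: 58.7
t 21.8 board [ 24.8 104.3 226.4] F board [-0.1 -0.3 -2.4] gap 58.7
tool axes in board
 [[ 0.001  1.    -0.001]
 [ 1.    -0.001 -0.   ]
 [-0.    -0.001 -1.   ]]
q [ 5.  0. 93. -0. 86. -1.]
```

View pics/s14.png

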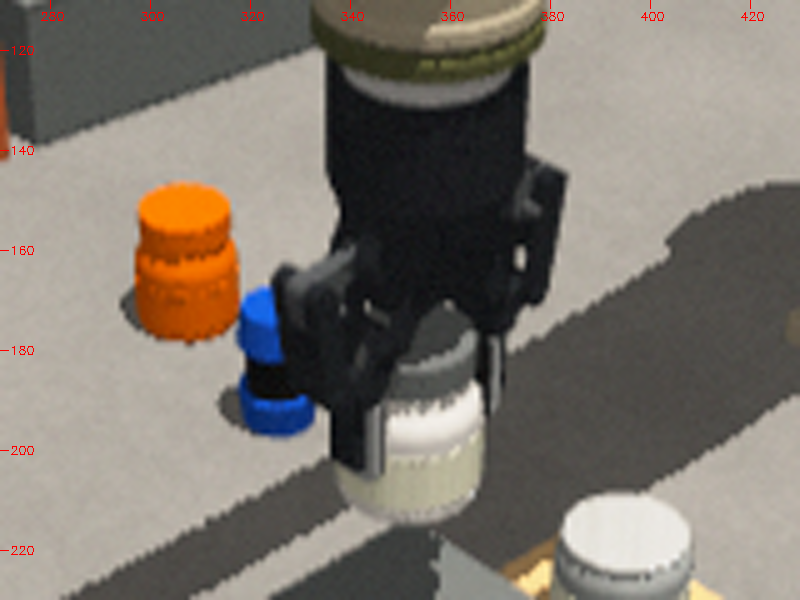

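View pics/t14.png

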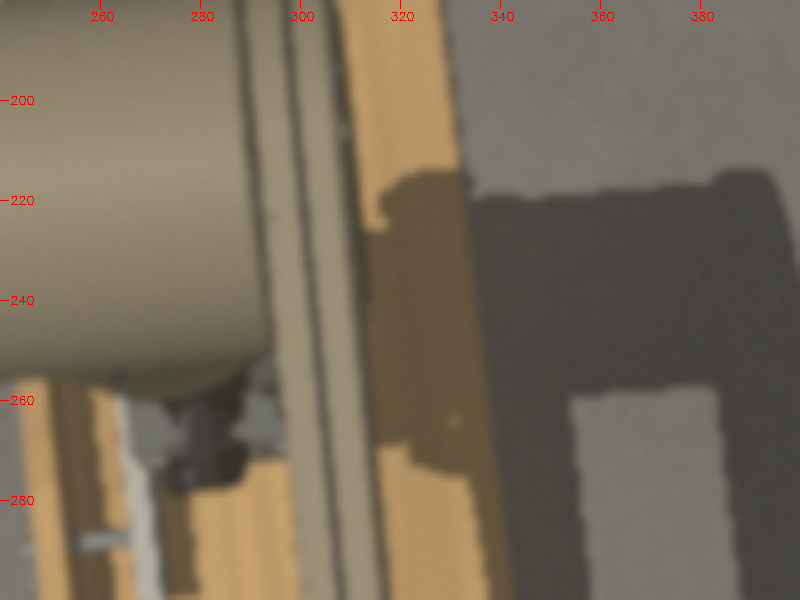

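```bash
python3 -m creep '{"translation":[[0,1,8],[0,0,10],[0,0,10],[0,0,8],[0,0,6],[0,0,5],[0,0,4],[0,0,2],[0,0,0]],"rotation":[[0,0,0],[0,0,0],[0,0,0],[0,0,0],[0,0,0],[0,0,0],[0,0,0],[0,0,0],[0,0,0]],"claw":[50,50,50,50,50,50,50,50,50]}'
python3 -m creep '{"translation":[[0,0,1],[0,0,1],[0,0,1],[0,0,0]],"rotation":[[0,0,0],[0,0,0],[0,0,0],[0,0,0]],"claw":[50,50,50,50]}'
```

```text
time: 22.8
tool_pos: [546.0, 100.4, 173.9]
tcp_rot: [-180.0, -0.0, 96.4]
ft_force: [0.9, 0.1, -1.9]
finger_gap: 58.6
time: 23.2
tool_pos: [546.0, 100.4, 171.0]
tcp_rot: [-180.0, 0.0, 96.4]
ft_force: [0.7, -0.1, -3.3]
finger_gap: 58.4
```

Run:
```python
from h import *
st()
s=snapshot("scene");crop(s,290,150,410,240,6,"s15",10)
```

```text
t 23.2 board [ 26.3 105.3 171. ] F board [ 0.7 -0.2 -3.3] gap 58.4
tool axes in board
 [[-0.001  1.    -0.   ]
 [ 1.     0.001 -0.   ]
 [-0.    -0.    -1.   ]]
q [ 5.  3. 97. -0. 81. -1.]
```

View pics/s15.png

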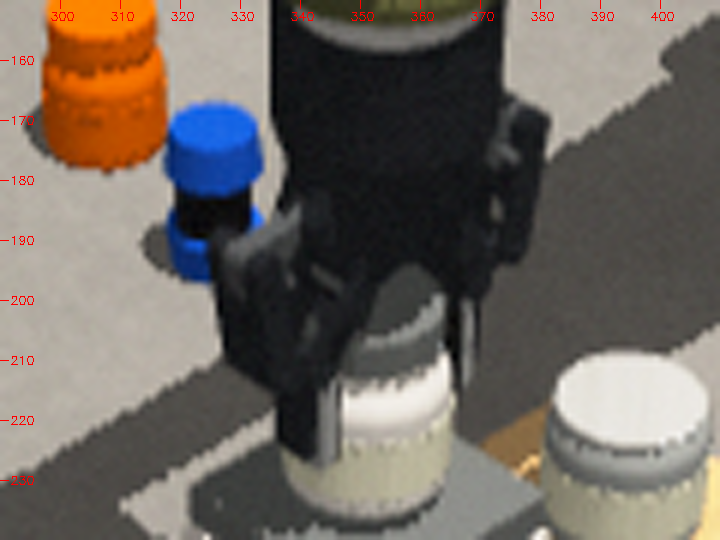

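```bash
python3 -m creep '{"translation":[[0,0,1],[0,0,1],[0,0,1],[0,0,1],[0,0,0]],"rotation":[[0,0,0],[0,0,0],[0,0,0],[0,0,0],[0,0,0]],"claw":[50,50,50,50,50]}'
python3 -m creep '{"translation":[[0,0,0.7],[0,0,0.7],[0,0,0.7],[0,0,0]],"rotation":[[0,0,0],[0,0,0],[0,0,0],[0,0,0]],"claw":[50,50,50,50]}'
```

```text
time: 23.75
tool_pos: [545.9, 100.3, 166.8]
tcp_rot: [-180.0, 0.0, 96.4]
ft_force: [0.0, -1.1, -2.4]
finger_gap: 58.3
time: 24.15
tool_pos: [545.9, 100.4, 164.8]
tcp_rot: [-180.0, -0.0, 96.4]
ft_force: [-0.3, -0.5, -3.2]
finger_gap: 58.6
```

```bash
python3 -m creep '{"translation":[[0,0,0.5],[0,0,0.5],[0,0,0]],"rotation":[[0,0,0],[0,0,0],[0,0,0]],"claw":[50,50,50]}'
python3 -m creep '{"translation":[[0,0,0.5],[0,0,0.5],[0,0,0]],"rotation":[[0,0,0],[0,0,0],[0,0,0]],"claw":[50,50,50]}'
```

```text
time: 24.45
tool_pos: [546.0, 100.4, 163.9]
tcp_rot: [-180.0, -0.0, 96.4]
ft_force: [-0.3, 0.4, -2.4]
finger_gap: 58.4
time: 24.75
tool_pos: [546.1, 100.4, 163.2]
tcp_rot: [180.0, -0.0, 96.4]
ft_force: [-1.8, -0.3, -0.1]
finger_gap: 58.6
```

Contact: the jar's weight has gone from the wrist to the lid. I'll check before releasing.

```bash
python3 -m creep '{"translation":[[0,0,0.3],[0,0,0]],"rotation":[[0,0,0],[0,0,0]],"claw":[50,50]}'
python3 - <<'E'
from h import *
st()
s=snapshot("scene");crop(s,290,170,410,260,6,"s16",10)
E
```

```text
time: 24.95
tool_pos: [546.2, 100.4, 163.2]
tcp_rot: [180.0, 0.0, 96.4]
ft_force: [-2.4, 0.3, 4.3]
finger_gap: 58.1
t 24.95 board [ 26.5 105.3 163.2] F board [-2.3  0.5  4.3] gap 58.1
tool axes in board
 [[-0.  1.  0.]
 [ 1.  0. -0.]
 [-0.  0. -1.]]
q [ 5.  3. 97.  0. 80. -1.]
```

View pics/s16.png

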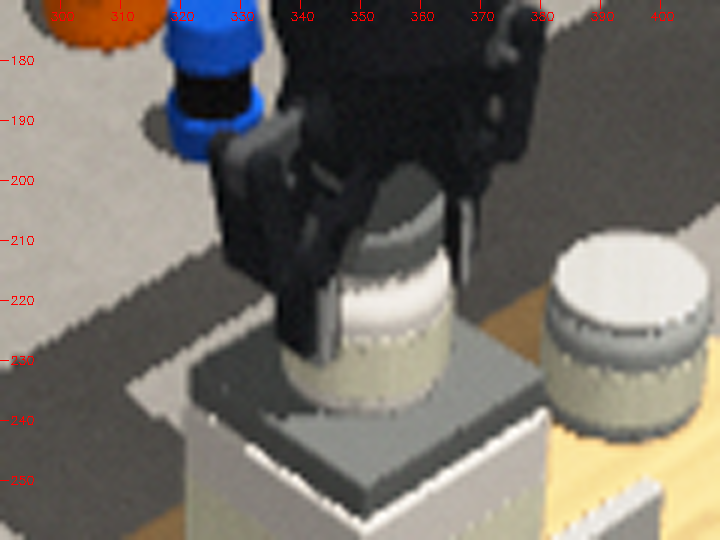

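Run:
```python
from h import *
s=snapshot("scene")
P=lambda u,v,z:bf(at(s,290+u/6,170+v/6,z))
print("lid L,R,F",P(190,372,142),P(545,375,142),P(366,488,142), "mid LR",(P(190,372,142)+P(545,375,142))/2)
# jar side extremes at z~145..165 : left 283, right 452 ; centre line
print("jar bottom front pt",P(367,410,142))
# fit: predicted ring for jar centers
for c in((26,102),(26,106),(27,104),(22,98),(20,96)):
    ring=[]
    for a in np.linspace(0,2*np.pi,73):
        w=C+xb*(c[0]+30*np.cos(a))+yb*(c[1]+30*np.sin(a))+np.array([0,0,142.]);q=(proj(s,w)-[290,170])*6;ring.append(q)
    r=np.array(ring);print(c,"u",r[:,0].min().round(),r[:,0].max().round(),"v",r[:,1].min().round(),r[:,1].max().round())
```

```text
lid L,R,F [ 74.5  62.1 142. ] [-17.1 149.5 142. ] [ 72.2 149.8 142. ] mid LR [ 28.7 105.8 142. ]
jar bottom front pt [ 42.9 120.3 142. ]
(26, 102) u 281.0 449.0 v 313.0 419.0
(26, 106) u 289.0 457.0 v 319.0 425.0
(27, 104) u 283.0 451.0 v 317.0 423.0
(22, 98) u 282.0 449.0 v 304.0 409.0
(20, 96) u 282.0 449.0 v 299.0 404.0
```

By the scene picture the jar sits about 5–8 mm short of the lid centre toward −x and −y. That's within the limit, but easy to mend: lift slightly, shift and set it down again.

```bash
python3 -m creep '{"translation":[[0,0,-2],[0,0,-3],[2,1.5,0],[2.5,2,0],[0,0,0],[0,0,1],[0,0,1],[0,0,1],[0,0,0.6],[0,0,0]],"rotation":[[0,0,0],[0,0,0],[0,0,0],[0,0,0],[0,0,0],[0,0,0],[0,0,0],[0,0,0],[0,0,0],[0,0,0]],"claw":[50,50,50,50,50,50,50,50,50,50]}'
python3 -m creep '{"translation":[[0,0,0.5],[0,0,0.5],[0,0,0]],"rotation":[[0,0,0],[0,0,0],[0,0,0]],"claw":[50,50,50]}'
```

```text
time: 26.05
tool_pos: [548.9, 105.2, 163.9]
tcp_rot: [-180.0, 0.0, 96.4]
ft_force: [0.5, 0.3, -3.3]
finger_gap: 58.5
time: 26.35
tool_pos: [549.1, 105.2, 163.3]
tcp_rot: [180.0, 0.0, 96.4]
ft_force: [-0.2, 0.5, -0.9]
finger_gap: 58.2
```

Touching again. I'll release, open and lift away.

```bash
python3 -m creep '{"translation":[[0,0,0.3],[0,0,0],[0,0,0],[0,0,0],[0,0,0],[0,0,0],[0,0,0],[0,0,0],[0,0,0]],"rotation":[[0,0,0],[0,0,0],[0,0,0],[0,0,0],[0,0,0],[0,0,0],[0,0,0],[0,0,0],[0,0,0]],"claw":[58,60,62,66,72,80,85,85,85]}' 20
python3 -m creep '{"translation":[[0,0,-5],[0,0,-10],[0,0,-20],[0,0,-35],[0,0,-40],[-40,0,0],[-45,0,0],[-45,0,0],[-45,0,0],[-45,0,0]],"rotation":[[0,0,0],[0,0,0],[0,0,0],[0,0,0],[0,0,0],[0,0,0],[0,0,0],[0,0,0],[0,0,0],[0,0,0]],"claw":[85,85,85,85,85,85,85,85,85,85]}'
python3 - <<'E'
from h import *
st()
s=snapshot("scene");crop(s,250,150,450,300,4,"s17");d=snapshot("top");crop(d,240,180,400,300,5,"t17")
E
```

```text
time: 27.25
tool_pos: [549.0, 105.2, 162.8]
tcp_rot: [-180.0, -0.0, 96.4]
ft_force: [0.2, 0.2, -1.0]
finger_gap: 85.1
time: 28.25
tool_pos: [573.6, -115.2, 274.1]
tcp_rot: [179.9, 0.0, 96.4]
ft_force: [-0.2, 0.7, -0.0]
finger_gap: 84.8
t 28.25 board [  29.9 -111.9  274.1] F board [-0.1  0.7 -0. ] gap 84.8
tool axes in board
 [[-0.001  1.     0.001]
 [ 1.     0.001 -0.001]
 [-0.001  0.001 -1.   ]]
q [-16.   4.  84.   0.  91. -23.]
```

View pics/s17.png

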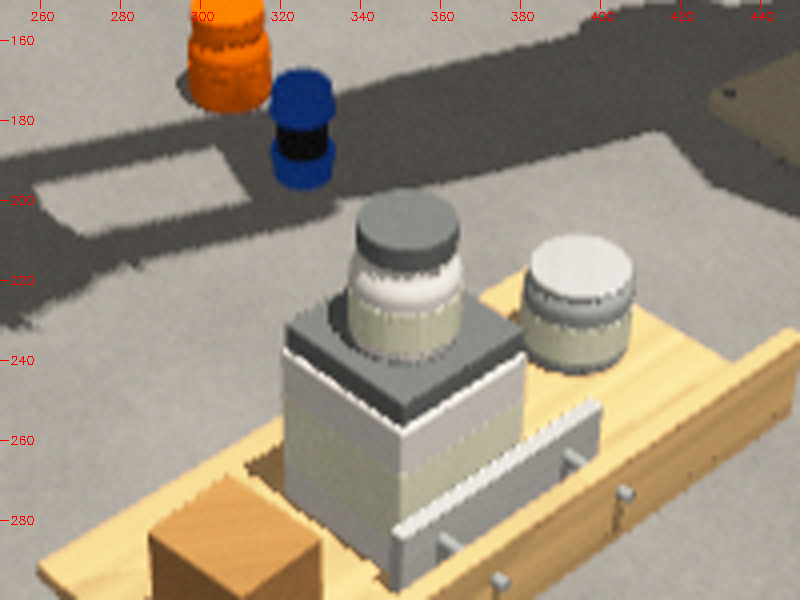

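View pics/t17.png

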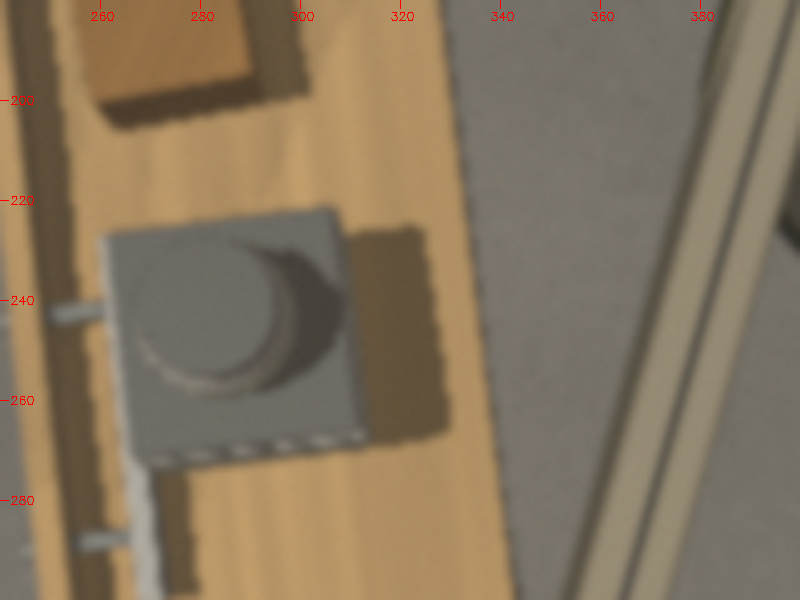

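Run:
```python
from h import *
s=snapshot("scene");d=snapshot("top")
print("top jar",bf(at(d,240+207/5,180+307/5,217)),"lid top-cam (24.4,100)")
print("scene jar",bf(at(s,250+407/4,150+222/4,217)),"lid scene (27.7,104.4)")
st()
```

```text
top jar [ 28.1 104.1 217. ] lid top-cam (24.4,100)
scene jar [ 32.7 109.2 217. ] lid scene (27.7,104.4)
t 28.45 board [  29.9 -111.2  273.5] F board [-0.9 -0.2  0.1] gap 85.0
tool axes in board
 [[ 0.002  1.     0.001]
 [ 1.    -0.002  0.   ]
 [ 0.     0.001 -1.   ]]
q [-16.   4.  84.   0.  91. -23.]
```

Both cameras put the jar about 6 mm from the lid centre (the limit is 20), and everything is upright and at rest with the arm clear, so I'll hand in.

```bash
python3 -c "
from bench import *
print(hand_in())"
```

```text
the job is handed in; nothing more can be done
None
```

I handed the job in at about 28.5 s. The hand-in reports no verdict, so the results below are from my own measurements.

- **Tipping:** I squared the canister against the board's front step and tipped it up over that step. It stood upright on the board.
- **Pressing:** I slid it straight back with two fingers, at about 2–3 N, until it met the stop plate. I pressed it there at about 20 N (limit 45 N) for roughly half a second. It stayed flush and square after I let go.
- **Jar:** I set the white jar with the grey lid on the canister, then lifted it a few millimetres and shifted it to centre it better. The wrist force changed by less than 8 N at each touchdown (limit 60 N).

**Last checks:**
- **At rest:** The jar and canister look upright and still, and the arm is clear.
- **Position:** The canister centre is about 100–104 mm behind the front edge (allowed 89–137).
- **Other goods:** The tin, carton, coupler and orange look-alike show no movement in the last pictures. I did not recheck the tee, elbow and small box at the end.

**Disagreements:** The two cameras differ by about 5 mm on absolute positions. Both put the jar about 6–7 mm from the lid centre (limit 20). My shift seems to have overshot slightly, so the jar was probably no worse centred before it.

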